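# Fill the empty pockets of the gas detector crate

## Robot

A 7-joint arm with a two-finger parallel gripper is mounted at the origin on the work surface. World frame = base frame: x ahead of the robot, y to its left, z up, the work surface at z = 0. Lengths are in m, angles in degrees, forces in N, time in s.
With the tool pointing down it reaches from about 0.425 to 0.875 m from the base axis. Payload 4.7 kg.
Tool frame: the origin (TCP) lies at the very end of the fingers, on their centre line; the grasp point (between the pads) lies 19 mm behind it (env.grip_point_offset is the distance from the TCP to the grasp point, in m); z points along the fingers, y is the line along which they close (so a half turn about z gives the same grasp; the last joint's range is limited). The gripper opens to 87 mm and grips with 3 to 60 N. Pads are 19 mm wide; open, the fingers measure 117 mm over their backs; the gripper's body (75 mm by 190 mm) begins 51 mm behind the grasp point.
Start: joints at [74.032, 18.392, -4.016, 83.108, 1.295, 78.541, -3.26], TCP at [0.188, -0.622, 0.223] pointing down, gripper open.
Joint ranges: [-163.93, 163.93], [-17.29, 119.83], [-79.2, 71.16], [3.27, 140.29], [-89.18, 269.18], [5.43, 117.66], [-154.24, 154.24]. Speed limits (degrees/s): [147.25, 147.25, 180, 180, 180, 180, 180].

## Interface

Orientations are given as [roll, pitch, yaw] about the fixed x, y, z axes, in that order (R = Rz(yaw) Ry(pitch) Rx(roll)).
In Python, from cell import env gives the robot as it stands.
- The arm moves only by the tool jog_arm, never from a script. Its argument "motion" is a list of rows, each an object of numbers: "x", "y", "z": the shift along the tool's x, y, z in cm; "ax", "ay", "az": the turn, a rotation vector about the tool's x, y, z in degrees. In form: [{"x": .., "y": .., "z": .., "ax": .., "ay": .., "az": ..}, ...]. A call has exactly 5 rows; each row shifts and turns the commanded pose from where the row before left it, along the tool's axes as they then stand; what a row does not reach is not made up. A row lasts 1/10 s, in which the tool goes at most 50 mm and 8.59 degrees, less where a joint would pass 70% of its speed; a pose out of reach is approached as far as the arm can. A call is refused whole if a number of a shift passes 5 or a number of a turn 8.59, either way. A call with a gripper value outside its range is refused whole. "claw" is the gripper command: -1 is shut, 1 is fully open, values between are in proportion, set as the call begins (left out, the last holds). The fingers move at their own pace and stop on an object; "squeeze" is the grip in N (left out, the last holds). Time passes only in rows, so rows that do not move let the fingers close, or fill a call up. It gives the time, the measured TCP pose, the force, the opening and the grip force at its end, in the units of the state.
- env.get_obs(): the state, without advancing time (a new reading comes with each control period).
- env.read_camera(name): name is "scene" or "top" or "wrist"; returns the picture (384x512x3 uint8, red, green, blue); there is no depth.
- env.camera_params(name): a dict with "fx", "fy", "cx", "cy" (pixels), "extrinsics" (4x4, takes a point from world to camera coordinates). Camera axes: x right, y up, looking along -z (the intrinsics and any distortion apply to the point x, -y, -z); pixel columns grow to the right and rows downward; lengths in m; the calibration is good to about 2 mm. A picture is of the moment at which its call begins: read the wrist's pose just before it. camera_params takes no time and is no camera call; for the wrist camera it gives the pose at the moment of the call.
- env.sign_off(): hands the job in; it is judged then, once.
The state is a dict: "time_s": time; "qpos": joint angles; "joint_velocities": joint speeds; "effort": joint torques, N m; "tool_pos": TCP position; "tool_rot": TCP orientation; "force": force on the tool from outside, world axes, zero at the start; "wrist_torque": the same for the moment, N m; "grip_width": finger opening in m; "grasp_force": force on a finger pad.
Only numpy, scipy, OpenCV 4.12 (cv2) and the standard library are available. Lean on these libraries where they do the work, as an engineer would, in place of code of your own. Each camera call takes 0.05 s, during which the arm holds its last target. There are 200 camera calls.

## Task

Two portable gas detectors are still standing on the desk beside the covered crate. Find the two empty pockets in the crate and stand one detector upright in each, lowered until it rests on the pocket floor rather than dropped in from above, then let go.

Things in the scene. Friction and masses are not known exactly. Their poses are not given: they have to be found in the camera images.
- det_a_center (a point): Portable gas detector standing on the desk: dark upright box, 40 mm thick (its x), 62 wide (its y), 112 tall (its z, up), 0.2 to 0.35 kg, grey front panel with small screen, steel clip behind. This point is its centre, half-way up (56 mm above its base). Grip it across the 40 mm, in its upper half.
- det_b_center (a point): Second detector, the same in shape and size, also standing on the desk; this point is its centre, half-way up, same axes. Either way round is right in a pocket. The third instrument on the desk, 68 x 84 x 100 mm with a metal stub on top, is a pumped sampler and does not go in the crate.
- pocket_a (a point): An empty pocket: centre of the black pad on its floor, 11 mm above the desk, z up. Opening 56 mm along this x, 78 mm along this y; a detector stands on the pad with its x along this x, either way round. The crate's aluminium cover plate, top 35 mm above this point, has 3 pockets along x (pitch 100 mm) by 2 along y (pitch 90 mm).
- pocket_b (a point): The other empty pocket, same size, axes and point as the first. The crate (46 mm high, 324 mm along x, 200 mm along y) is fixed to the desk. Its other four pockets hold detectors of the same kind, whose tops stand 120 mm above the desk; leave room for the fingers beside them (about 60 mm between neighbours along x).
Things that resemble listed ones, but are neither listed nor needed, are in the scene too. Leave any pink or yellow look-alike of the part that bears det_b_center alone.

How it is judged:
By the outcome, as a careful person would: the job done as asked, in the order asked, and still so for the second after the job is handed in, with the robot touching nothing.
It also fails if it takes over 67 s, if anything falls off the work surface, if the arm or the gripper's body presses on something with over 40 N, if the wrist force passes 120 N, or if a joint passes its speed limit or range.

## Working session

There is one attempt and no reset: what is moved stays moved. The work goes in short steps, Python scripts to look and compute and a tool call to move; the robot and the scene stay as the last step left them, time stands still between calls to the robot, and variables do not carry over. Pictures are saved under pics/ and viewed, at most 10 in all, crops included, and the job is handed in when it is done.

Besides the shell and the picture viewer there is one more tool, called after "Call:" by a JSON object that holds its "fn" and its "kwargs", one argument or row to a line. jog_arm: Moves the arm, as the interface text tells. Its arguments: {"type":"object","properties":{"motion":{"type":"array"},"claw":{"type":"number"},"squeeze":{"type":"number"}},"required":["motion"]}

```bash
mkdir -p pics
cat > h.py <<'E'
import numpy as np, cv2
from cell import env
def snap(n,f):
    p=env.camera_params(n); im=env.read_camera(n); cv2.imwrite('pics/'+f,im[:,:,::-1]); np.savez('pics/'+f+'.npz',E=p['extrinsics'],k=[p['fx'],p['fy'],p['cx'],p['cy']]); return im,p
def load(f):
    d=np.load('pics/'+f+'.npz'); return d['E'],d['k'],cv2.imread('pics/'+f)
def ray(E,k,u,v):
    d=np.array([(u-k[0+2])/k[0],-(v-k[3])/k[1],-1.]); R=E[:3,:3]; return -R.T@E[:3,3],R.T@d
def onz(E,k,u,v,z):
    c,d=ray(E,k,u,v); return c+d*(z-c[2])/d[2]
E
python3 - <<'E'
from h import *
s=env.get_obs(); print({k:s[k] for k in('time_s','tool_pos','tool_rot','grip_width','force')})
a,p=snap('scene','s0.png'); b,q=snap('top','t0.png')
print(p.keys(),p,q)
for f in('s0','t0'): cv2.imwrite(f'pics/{f}b.png',cv2.resize(cv2.imread(f'pics/{f}.png'),(800,600),interpolation=cv2.INTER_CUBIC))
E
```

```text
{'time_s': 0.0, 'tool_pos': array([ 0.18741354, -0.62179139,  0.22143739]), 'tool_rot': array([-1.79886967e+02,  4.98736904e-03,  1.67799447e+01]), 'grip_width': 0.08752459308281053, 'force': array([-0.66549473, -0.00301591, -0.70895383])}
dict_keys(['fx', 'fy', 'cx', 'cy', 'extrinsics']) {'fx': 352.2719647296907, 'fy': 352.2719647296907, 'cx': 255.38254855417503, 'cy': 190.57702989030273, 'extrinsics': array([[-0.20647155,  0.97844267, -0.00440831,  0.14852255],
       [-0.80073757, -0.16637949,  0.57544523,  0.32164269],
       [ 0.56230672,  0.12234297,  0.81782843, -1.21935383],
       [ 0.        ,  0.        ,  0.        ,  1.        ]])} {'fx': 404.13865706450804, 'fy': 404.13865706450804, 'cx': 253.61361185386238, 'cy': 193.93472700856285, 'extrinsics': array([[-0.11362302, -0.99351928, -0.00304206, -0.00668014],
       [ 0.97104878, -0.11169974,  0.21115738, -0.49252224],
       [-0.21012872,  0.02103835,  0.97744734, -1.05415966],
       [ 0.        ,  0.        ,  0.        ,  1.        ]])}
```

View pics/s0b.png

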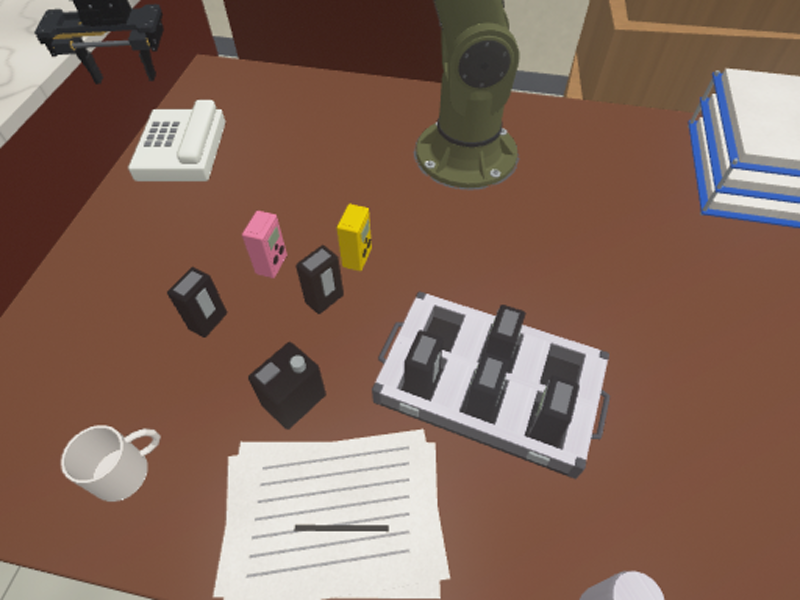

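View pics/t0b.png

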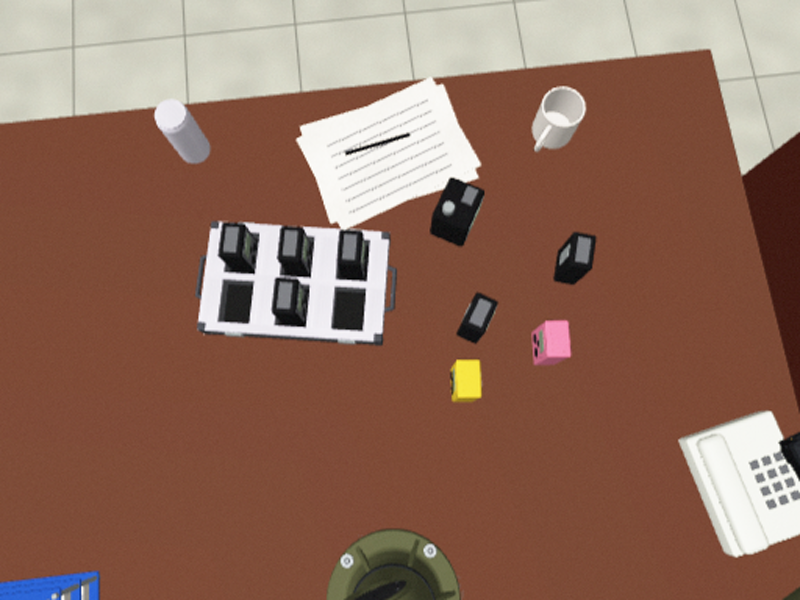

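The top view (800×600 scale) shows the crate at about (295,285) with empty pockets at (237,300) and (348,308). Candidates for the detectors:
- **Dark boxes at (478,317) and (575,258):** these match the listed detectors, being dark with a grey panel and no stub.
- **Box at (457,210):** the sampler, with the metal stub.
- **Yellow (466,380) and pink (551,342):** the look-alikes.

I'll confirm this in a crop.

Run:
```python
from h import *
E,k,im=load('t0.png')
c=im[105:265,120:390]
cv2.imwrite('pics/c1.png',cv2.resize(c,(800,474),interpolation=cv2.INTER_CUBIC))
g=im.max(2); m=(g<55).astype(np.uint8)
n,l,st,ce=cv2.connectedComponentsWithStats(m)
for i in range(1,n):
    if st[i,4]>100:
        r=cv2.minAreaRect(np.argwhere(l==i)[:,::-1].astype(np.float32)); print(st[i],r, onz(E,k,*r[0],.06).round(3))
```

```text
[275 114  35  43 763] ((291.0165100097656, 134.9141387939453), (25.141693115234375, 38.38138198852539), 22.166345596313477) [ 0.643 -0.186  0.06 ]
[140 143  24  32 321] ((152.23782348632812, 158.3597412109375), (23.301055908203125, 30.258241653442383), 6.340191841125488) [0.619 0.205 0.06 ]
[178 145  23  32 348] ((188.8696746826172, 160.86854553222656), (21.04762077331543, 30.481124877929688), 5.440331935882568) [0.601 0.105 0.06 ]
[216 148  20  31 343] ((225.5, 163.0), (30.0, 19.0), 90.0) [0.583 0.005 0.06 ]
[355 149  26  33 420] ((367.56756591796875, 165.09461975097656), (22.522661209106445, 32.55099868774414), 9.462321281433105) [ 0.532 -0.384  0.06 ]
[175 178  23  31 334] ((185.53465270996094, 193.1534881591797), (21.393299102783203, 29.055086135864258), 5.710593223571777) [0.51  0.121 0.06 ]
[143 182  19  24 379] ((152.00001525878906, 193.50001525878906), (15.752410888671875, 24.806947708129883), 7.125016689300537) [0.52  0.212 0.06 ]
[213 186  21  25 440] ((223.0940704345703, 198.0594024658203), (18.308685302734375, 24.179405212402344), 5.710593223571777) [0.485 0.021 0.06 ]
[293 188  25  32 281] ((305.1142578125, 203.36990356445312), (15.363544464111328, 29.870914459228516), 25.34617805480957) [ 0.445 -0.198  0.06 ]
[499 277  13  29 212] ((505.0, 291.0), (28.0, 12.0), 90.0) [ 0.158 -0.678  0.06 ]
[225 357  59  27 737] ((254.0, 370.0), (58.0, 26.0), -0.0) [ 0.042 -0.013  0.06 ]
```

View pics/c1.png

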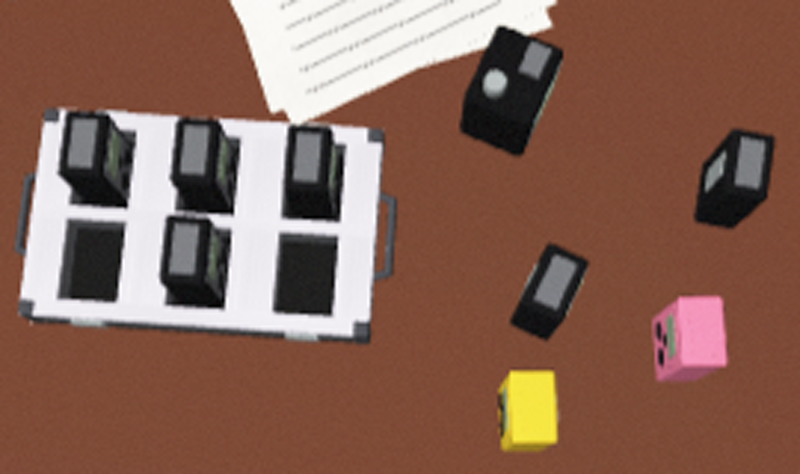

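The crop confirms it. The two black boxes at crop (550,290) and (737,178) have grey top labels and the right thickness. The box at (512,90) is the sampler with its stub. The empty pockets are at crop (93,260) and (305,273).

Run:
```python
from h import *
E,k,im=load('t0.png')
def rect(m,z,seed):
    n,l,st,ce=cv2.connectedComponentsWithStats(m.astype(np.uint8),connectivity=4)
    i=l[seed[1],seed[0]]; c=max(cv2.findContours((l==i).astype(np.uint8),0,2)[0],key=cv2.contourArea)
    P=np.array([onz(E,k,*p[0],z)[:2] for p in c])
    r=cv2.minAreaRect((P*1000).astype(np.float32)); print(seed,st[i],np.round(r[0],1),np.round(r[1],1),round(r[2],1), np.median(P,0)); return r
hsv=cv2.cvtColor(im,cv2.COLOR_BGR2HSV)
g=im.max(2);sat=im.max(2).astype(int)-im.min(2)
lab=(sat<30)&(g>70)&(g<200)
for s in[(308,199),(373,160)]: rect(lab,.112,s)
for s in[(152,193),(223,197)]: rect(g<150,.046,s)
# whole det silhouettes
dk=(sat<25)
for s in[(308,199),(373,160)]: rect(dk,.112,s)
```

```text
(308, 199) [300 191  15  19 154] [ 445.3 -196.7] [22.7 45.3] 57.7 [ 0.44545253 -0.19661161]
(373, 160) [368 151  10  18 145] [ 532.2 -383.7] [22.5 45.7] 72.3 [ 0.52918596 -0.38297348]
(152, 193) [140 179  22  28 534] [526.8 219.2] [55.  75.5] 79.9 [0.53340853 0.21839337]
(223, 197) [212 184  22  28 544] [491.1  22.6] [55.4 75.6] 79.8 [0.47742538 0.00929246]
(308, 199) [293 188  25  32 470] [ 436.2 -190.2] [42.3 78.5] 58.4 [ 0.43693766 -0.18780927]
(373, 160) [355 149  26  33 628] [ 518.9 -367.7] [58.6 89.8] 71.4 [ 0.52080118 -0.36421406]
```

```bash
cat > plan.py <<'E'
import sys
from h import *
from scipy.spatial.transform import Rotation as R
def plan(x,y,z,psi,n):
    s=env.get_obs(); p=np.array(s['tool_pos']); A=R.from_euler('xyz',s['tool_rot'],degrees=True)
    B=R.from_euler('xyz',[180,0,psi],degrees=True)
    print('t',round(s['time_s'],2),'p',(p*1e3).round(1),'rot',s['tool_rot'].round(2),'q7',s['qpos'][6].round(1),'F',s['force'].round(1),'w',s['grip_width'].round(4))
    rv=(A.inv()*B).as_rotvec()/n; d=(np.array([x,y,z])-p)*100/n
    for i in range(n):
        C=A*R.from_rotvec(rv*i); t=C.inv().apply(d); print(i,t.round(2),np.degrees(rv).round(2))
if __name__=='__main__':
    a=list(map(float,sys.argv[1:])); plan(*a[:4],int(a[4]))
E
python3 plan.py .445 -.197 .222 -32.3 15
```

```text
Traceback (most recent call last):
  File "plan.py", line 12, in <module>
    a=list(map(float,sys.argv[1:])); plan(*a[:4],int(a[4]))
                                     ~~~~^^^^^^^^^^^^^^^^^^
  File "plan.py", line 7, in plan
    print('t',round(s['time_s'],2),'p',(p*1e3).round(1),'rot',s['tool_rot'].round(2),'q7',s['qpos'][6].round(1),'F',s['force'].round(1),'w',s['grip_width'].round(4))
                                                                                                                                            ^^^^^^^^^^^^^^^^^^^^^
AttributeError: 'float' object has no attribute 'round'
```

```bash
sed -i "s/s\['grip_width'\].round(4)/round(s['grip_width'],4)/" plan.py
python3 plan.py .445 -.197 .222 -32.3 15
```

```text
t 0.1 p [ 187.4 -621.9  221.6] rot [-1.799e+02  1.000e-02  1.678e+01] q7 -3.3 F [-0.2  0.2 -0.1] w 0.0872
0 [ 2.46 -2.22  0.  ] [-0.01  0.    3.27]
1 [ 2.33 -2.35  0.  ] [-0.01  0.    3.27]
2 [ 2.19 -2.48  0.  ] [-0.01  0.    3.27]
3 [ 2.05 -2.6   0.  ] [-0.01  0.    3.27]
4 [ 1.9  -2.72  0.  ] [-0.01  0.    3.27]
5 [ 1.74 -2.82  0.  ] [-0.01  0.    3.27]
6 [ 1.57 -2.91 -0.  ] [-0.01  0.    3.27]
7 [ 1.41 -3.   -0.  ] [-0.01  0.    3.27]
8 [ 1.23 -3.07 -0.  ] [-0.01  0.    3.27]
9 [ 1.05 -3.14 -0.  ] [-0.01  0.    3.27]
10 [ 0.87 -3.2  -0.  ] [-0.01  0.    3.27]
11 [ 0.69 -3.24 -0.  ] [-0.01  0.    3.27]
12 [ 0.5  -3.27 -0.  ] [-0.01  0.    3.27]
13 [ 0.32 -3.3  -0.  ] [-0.01  0.    3.27]
14 [ 0.13 -3.31 -0.  ] [-0.01  0.    3.27]
```

Call:
{"fn": "jog_arm", "kwargs": {
  "motion": [
    {"x": 2.45, "y": -2.2, "z": 0, "ax": 0, "ay": 0, "az": 3.3},
    {"x": 2.35, "y": -2.35, "z": 0, "ax": 0, "ay": 0, "az": 3.3},
    {"x": 2.2, "y": -2.5, "z": 0, "ax": 0, "ay": 0, "az": 3.3},
    {"x": 2.05, "y": -2.6, "z": 0, "ax": 0, "ay": 0, "az": 3.3},
    {"x": 1.9, "y": -2.7, "z": 0, "ax": 0, "ay": 0, "az": 3.3}
  ],
  "claw": 0.7,
  "squeeze": 25
}}

```text
time_s: 0.6
tool_pos: [0.2743, -0.4795, 0.2221]
tool_rot: [-180.0, 0.0, 0.1]
force: [-0.0, 0.3, 0.2]
grip_width: 0.0744
grasp_force: 0.0
```

Call:
{"fn": "jog_arm", "kwargs": {
  "motion": [
    {"x": 1.75, "y": -2.8, "z": 0, "ax": 0, "ay": 0, "az": 3.3},
    {"x": 1.55, "y": -2.9, "z": 0, "ax": 0, "ay": 0, "az": 3.3},
    {"x": 1.4, "y": -3, "z": 0, "ax": 0, "ay": 0, "az": 3.3},
    {"x": 1.25, "y": -3.05, "z": 0, "ax": 0, "ay": 0, "az": 3.3},
    {"x": 1.05, "y": -3.15, "z": 0, "ax": 0, "ay": 0, "az": 3.3}
  ]
}}

```text
time_s: 1.1
tool_pos: [0.3604, -0.3388, 0.2222]
tool_rot: [-180.0, 0.0, -16.4]
force: [-0.5, -0.3, -0.8]
grip_width: 0.0743
grasp_force: 0.0
```

```bash
python3 plan.py .445 -.197 .222 -32.3 5
```

```text
t 1.1 p [ 360.4 -338.8  222.2] rot [-1.7999e+02  3.0000e-02 -1.6370e+01] q7 -66.2 F [-0.5 -0.3 -0.8] w 0.0743
0 [ 0.82 -3.2   0.  ] [-0.    0.01  3.19]
1 [ 0.65 -3.24  0.  ] [-0.    0.01  3.19]
2 [ 0.46 -3.27  0.  ] [-0.    0.01  3.19]
3 [ 0.28 -3.29  0.  ] [-0.    0.01  3.19]
4 [ 0.1 -3.3  0. ] [-0.    0.01  3.19]
```

Tracking is accurate. I'll finish the transit, then check D1 with the wrist camera.

Call:
{"fn": "jog_arm", "kwargs": {
  "motion": [
    {"x": 0.8, "y": -3.2, "z": 0, "ax": 0, "ay": 0, "az": 3.2},
    {"x": 0.65, "y": -3.25, "z": 0, "ax": 0, "ay": 0, "az": 3.2},
    {"x": 0.45, "y": -3.25, "z": 0, "ax": 0, "ay": 0, "az": 3.2},
    {"x": 0.3, "y": -3.3, "z": 0, "ax": 0, "ay": 0, "az": 3.2},
    {"x": 0.1, "y": -3.3, "z": 0, "ax": 0, "ay": 0, "az": 3.2}
  ]
}}

```text
time_s: 1.6
tool_pos: [0.4445, -0.1968, 0.2223]
tool_rot: [180.0, 0.0, -32.4]
force: [-0.9, -0.5, 0.5]
grip_width: 0.0739
grasp_force: 0.0
```

```bash
python3 plan.py .445 -.197 .222 -32.3 1; python3 -c "
from h import *
snap('wrist','w1.png')"
```

```text
t 1.6 p [ 444.5 -196.8  222.3] rot [ 1.7998e+02  2.0000e-02 -3.2360e+01] q7 -101.2 F [-0.9 -0.5  0.5] w 0.0739
0 [ 0.05 -0.01  0.03] [ 0.02  0.02 -0.06]
```

View pics/w1.png

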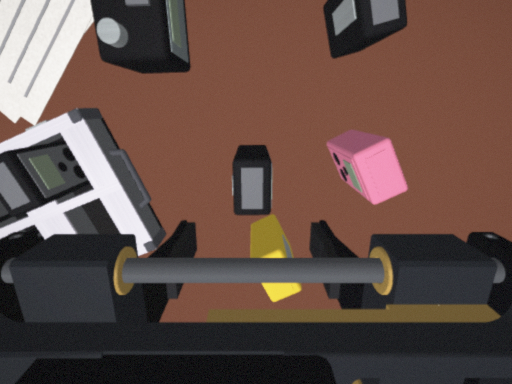

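The wrist view shows D1's top label at about (252,188), aligned between the fingers, with the yellow look-alike behind it. I'll measure the label's position from here.

Run:
```python
from h import *
E,k,im=load('w1.png')
g=im.max(2).astype(int);sat=g-im.min(2)
m=((sat<30)&(g>75)&(g<200)).astype(np.uint8)
n,l,st,ce=cv2.connectedComponentsWithStats(m,connectivity=4)
for s in[(252,188),(385,10)]:
    i=l[s[1],s[0]]; c=max(cv2.findContours((l==i).astype(np.uint8),0,2)[0],key=cv2.contourArea)
    P=np.array([onz(E,k,*p[0],.112)[:2] for p in c]); print(st[i],cv2.minAreaRect((P*1000).astype(np.float32)))
# top face outer corners
for u,v in[(234,215),(271,215),(268,146),(238,146)]: print(onz(E,k,u,v,.112).round(4))
m=(im[:,:,1]>150)&(im[:,:,0]<80)
for f in['t0.png']:
    E,k,im=load(f); m=(im[:,:,1]>150)&(im[:,:,0]<90); p=np.argwhere(m).mean(0); print('yellow',onz(E,k,p[1],p[0],.1))
```

```text
[241 167  23  42 924] ((444.69244384765625, -196.46649169921875), (22.575927734375, 44.41743469238281), 56.92292404174805)
[370   0  29  25 595] ((519.4387817382812, -379.6235656738281), (22.85466957092285, 19.52081871032715), 71.8135986328125)
[ 0.4296 -0.1642  0.112 ]
[ 0.4084 -0.1975  0.112 ]
[ 0.4727 -0.2331  0.112 ]
[ 0.4886 -0.208   0.112 ]
yellow [ 0.33978336 -0.16164666  0.1       ]
```

Call:
{"fn": "jog_arm", "kwargs": {
  "motion": [
    {"x": 0, "y": 0, "z": 3.6, "ax": 0, "ay": 0, "az": 0},
    {"x": 0, "y": 0, "z": 3.6, "ax": 0, "ay": 0, "az": 0},
    {"x": 0, "y": 0, "z": 3.5, "ax": 0, "ay": 0, "az": 0},
    {"x": 0, "y": 0, "z": 3, "ax": 0, "ay": 0, "az": 0},
    {"x": 0, "y": 0, "z": 2, "ax": 0, "ay": 0, "az": 0}
  ]
}}

```text
time_s: 2.15
tool_pos: [0.4426, -0.1976, 0.0629]
tool_rot: [180.0, 0.2, -32.2]
force: [-0.6, 0.5, 0.1]
grip_width: 0.0739
grasp_force: 0.0
```

Call:
{"fn": "jog_arm", "kwargs": {
  "motion": [
    {"x": 0, "y": 0, "z": 0, "ax": 0, "ay": 0, "az": 0},
    {"x": 0, "y": 0, "z": 0, "ax": 0, "ay": 0, "az": 0},
    {"x": 0, "y": 0, "z": 0, "ax": 0, "ay": 0, "az": 0},
    {"x": 0, "y": 0, "z": 0, "ax": 0, "ay": 0, "az": 0},
    {"x": 0, "y": 0, "z": 0, "ax": 0, "ay": 0, "az": 0}
  ],
  "claw": -1,
  "squeeze": 25
}}

```text
time_s: 2.65
tool_pos: [0.4452, -0.1984, 0.0667]
tool_rot: [-180.0, -0.1, -32.2]
force: [0.5, 1.4, 0.7]
grip_width: 0.042
grasp_force: 0.6
```

```bash
python3 plan.py .445 -.197 .225 -32.3 5
```

```text
t 2.65 p [ 445.2 -198.4   66.7] rot [-1.7999e+02 -1.2000e-01 -3.2230e+01] q7 -104.8 F [0.5 1.4 0.7] w 0.042
0 [-0.01 -0.02 -3.17] [-0.   -0.02  0.01]
1 [-0.01 -0.02 -3.17] [-0.   -0.02  0.01]
2 [-0.01 -0.02 -3.17] [-0.   -0.02  0.01]
3 [-0.01 -0.02 -3.17] [-0.   -0.02  0.01]
4 [-0.02 -0.02 -3.17] [-0.   -0.02  0.01]
```

Call:
{"fn": "jog_arm", "kwargs": {
  "motion": [
    {"x": 0, "y": 0, "z": 0, "ax": 0, "ay": 0, "az": 0},
    {"x": 0, "y": 0, "z": 0, "ax": 0, "ay": 0, "az": 0},
    {"x": 0, "y": 0, "z": 0, "ax": 0, "ay": 0, "az": 0},
    {"x": 0, "y": 0, "z": 0, "ax": 0, "ay": 0, "az": 0},
    {"x": 0, "y": 0, "z": 0, "ax": 0, "ay": 0, "az": 0}
  ]
}}

```text
time_s: 3.15
tool_pos: [0.4451, -0.1983, 0.0666]
tool_rot: [-180.0, -0.1, -32.2]
force: [-0.8, 1.5, 5.1]
grip_width: 0.0397
grasp_force: 25.0
```

Call:
{"fn": "jog_arm", "kwargs": {
  "motion": [
    {"x": 0, "y": 0, "z": -1, "ax": 0, "ay": 0, "az": 0},
    {"x": 0, "y": 0, "z": -2, "ax": 0, "ay": 0, "az": 0},
    {"x": 0, "y": 0, "z": -2, "ax": 0, "ay": 0, "az": 0},
    {"x": 0, "y": 0, "z": -2, "ax": 0, "ay": 0, "az": 0},
    {"x": 0, "y": 0, "z": -2, "ax": 0, "ay": 0, "az": 0}
  ]
}}

```text
time_s: 3.65
tool_pos: [0.4434, -0.1979, 0.156]
tool_rot: [180.0, 0.1, -32.2]
force: [-0.2, 0.2, -3.1]
grip_width: 0.0397
grasp_force: 25.0
```

Call:
{"fn": "jog_arm", "kwargs": {
  "motion": [
    {"x": 0, "y": 0, "z": -2, "ax": 0, "ay": 0, "az": 0},
    {"x": 0, "y": 0, "z": -2, "ax": 0, "ay": 0, "az": 0},
    {"x": 0, "y": 0, "z": -1.5, "ax": 0, "ay": 0, "az": 0},
    {"x": 0, "y": 0, "z": -1, "ax": 0, "ay": 0, "az": 0},
    {"x": 0, "y": 0, "z": 0, "ax": 0, "ay": 0, "az": 0}
  ]
}}

```text
time_s: 4.15
tool_pos: [0.4447, -0.1984, 0.2216]
tool_rot: [180.0, -0.1, -32.2]
force: [0.3, 0.5, -3.5]
grip_width: 0.0395
grasp_force: 25.0
```

```bash
python3 plan.py .4911 .0226 .222 -10.2 10; python3 -c "
from h import *
snap('wrist','w2.png')
print(env.get_obs()['grasp_force'])"
```

```text
t 4.15 p [ 444.7 -198.4  221.6] rot [ 1.7999e+02 -1.0000e-01 -3.2230e+01] q7 -100.9 F [ 0.3  0.5 -3.5] w 0.0395
0 [-0.79 -2.12 -0.01] [ 0.   -0.01 -2.2 ]
1 [-0.7  -2.15 -0.01] [ 0.   -0.01 -2.2 ]
2 [-0.62 -2.17 -0.01] [ 0.   -0.01 -2.2 ]
3 [-0.54 -2.19 -0.  ] [ 0.   -0.01 -2.2 ]
4 [-0.45 -2.21 -0.  ] [ 0.   -0.01 -2.2 ]
5 [-0.37 -2.23 -0.  ] [ 0.   -0.01 -2.2 ]
6 [-0.28 -2.24 -0.  ] [ 0.   -0.01 -2.2 ]
7 [-0.19 -2.25 -0.  ] [ 0.   -0.01 -2.2 ]
8 [-0.11 -2.26 -0.  ] [ 0.   -0.01 -2.2 ]
9 [-0.02 -2.26 -0.  ] [ 0.   -0.01 -2.2 ]
24.997982368804514
```

View pics/w2.png

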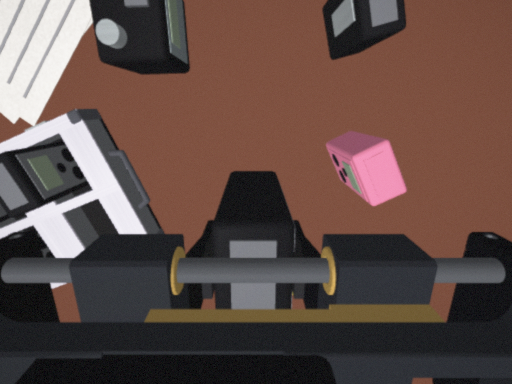

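The wrist view shows D1 gripped symmetrically and upright between the fingers at about (252,250). I'll carry it to the near pocket.

Call:
{"fn": "jog_arm", "kwargs": {
  "motion": [
    {"x": -0.8, "y": -2.1, "z": 0, "ax": 0, "ay": 0, "az": -2.2},
    {"x": -0.7, "y": -2.15, "z": 0, "ax": 0, "ay": 0, "az": -2.2},
    {"x": -0.6, "y": -2.15, "z": 0, "ax": 0, "ay": 0, "az": -2.2},
    {"x": -0.55, "y": -2.2, "z": 0, "ax": 0, "ay": 0, "az": -2.2},
    {"x": -0.45, "y": -2.2, "z": 0, "ax": 0, "ay": 0, "az": -2.2}
  ]
}}

```text
time_s: 4.7
tool_pos: [0.4676, -0.0854, 0.2204]
tool_rot: [180.0, 0.0, -21.0]
force: [0.3, -0.5, -3.0]
grip_width: 0.0396
grasp_force: 25.0
```

Call:
{"fn": "jog_arm", "kwargs": {
  "motion": [
    {"x": -0.35, "y": -2.25, "z": 0, "ax": 0, "ay": 0, "az": -2.2},
    {"x": -0.3, "y": -2.25, "z": 0, "ax": 0, "ay": 0, "az": -2.2},
    {"x": -0.2, "y": -2.25, "z": 0, "ax": 0, "ay": 0, "az": -2.2},
    {"x": -0.1, "y": -2.25, "z": 0, "ax": 0, "ay": 0, "az": -2.2},
    {"x": 0, "y": -2.3, "z": 0, "ax": 0, "ay": 0, "az": -2.2}
  ]
}}

```text
time_s: 5.2
tool_pos: [0.4913, 0.0248, 0.2206]
tool_rot: [180.0, -0.0, -10.1]
force: [0.3, 0.6, -2.6]
grip_width: 0.0398
grasp_force: 25.0
```

Call:
{"fn": "jog_arm", "kwargs": {
  "motion": [
    {"x": 0, "y": 0, "z": 0, "ax": 0, "ay": 0, "az": 0},
    {"x": 0, "y": 0, "z": 0, "ax": 0, "ay": 0, "az": 0},
    {"x": 0, "y": 0, "z": 0, "ax": 0, "ay": 0, "az": 0},
    {"x": 0, "y": 0, "z": 0, "ax": 0, "ay": 0, "az": 0},
    {"x": 0, "y": 0, "z": 0, "ax": 0, "ay": 0, "az": 0}
  ]
}}

```text
time_s: 5.7
tool_pos: [0.4909, 0.0223, 0.2205]
tool_rot: [180.0, 0.0, -10.3]
force: [0.3, -0.2, -3.2]
grip_width: 0.0398
grasp_force: 25.0
```

```bash
python3 plan.py .4911 .0226 .222 -10.2 1; python3 -c "
from h import *
snap('wrist','w3.png')"
```

```text
t 5.7 p [490.9  22.3 220.5] rot [ 1.7999e+02  1.0000e-02 -1.0310e+01] q7 -106.0 F [ 0.3 -0.2 -3.2] w 0.0398
0 [ 0.01 -0.03 -0.15] [ 0.01  0.01 -0.11]
```

View pics/w3.png

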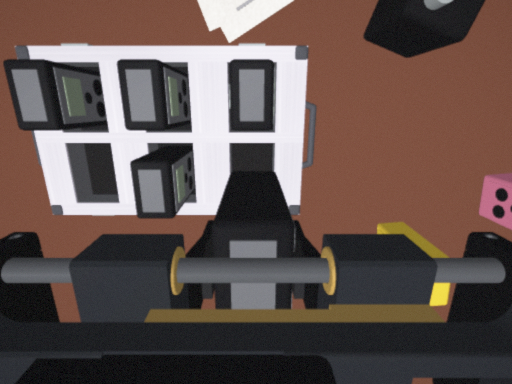

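The wrist view shows D1 in line with the near pocket at about (250,155), and the far empty pocket at about (93,170). I'll cross-check the crate position against the top-camera estimate.

Run:
```python
from h import *
E,k,im=load('w3.png')
g=im.max(2)
l=cv2.connectedComponents((g<140).astype(np.uint8),connectivity=4)[1]
c=max(cv2.findContours((l==l[170,98]).astype(np.uint8),0,2)[0],key=cv2.contourArea)
print(cv2.boundingRect(c)); P=np.array([onz(E,k,*p[0],.046)[:2] for p in c]); print(cv2.minAreaRect((P*1000).astype(np.float32)))
# pocket b x-edges at row ~155
row=g[153]; e=[u for u in range(190,310) if (row[u]<140)!=(row[u-1]<140)]; print(e)
for u in e: print(u,onz(E,k,u-.5,153,.046).round(4))
col=g[130:230,236]; print([v+130 for v in range(1,60) if (col[v]<140)!=(col[v-1]<140)])
```

```text
(66, 143, 53, 59)
((527.3941650390625, 219.220703125), (54.19230270385742, 74.66136932373047), 79.68209075927734)
[193, 230, 274, 304]
193 [0.5294 0.0901 0.046 ]
230 [0.5212 0.0453 0.046 ]
274 [ 0.5116 -0.008   0.046 ]
304 [ 0.5049 -0.0443  0.046 ]
[132, 143]
```

The two measurements agree to within 1 mm. Lowering now.

Call:
{"fn": "jog_arm", "kwargs": {
  "motion": [
    {"x": 0, "y": 0, "z": 2, "ax": 0, "ay": 0, "az": 0},
    {"x": 0, "y": 0, "z": 2.5, "ax": 0, "ay": 0, "az": 0},
    {"x": 0, "y": 0, "z": 2.5, "ax": 0, "ay": 0, "az": 0},
    {"x": 0, "y": 0, "z": 2, "ax": 0, "ay": 0, "az": 0},
    {"x": 0, "y": 0, "z": 1, "ax": 0, "ay": 0, "az": 0}
  ]
}}

```text
time_s: 6.25
tool_pos: [0.4897, 0.0226, 0.1188]
tool_rot: [180.0, 0.2, -10.3]
force: [-0.8, -0.0, -2.3]
grip_width: 0.0401
grasp_force: 25.0
```

Call:
{"fn": "jog_arm", "kwargs": {
  "motion": [
    {"x": 0, "y": 0, "z": 1, "ax": 0, "ay": 0, "az": 0},
    {"x": 0, "y": 0, "z": 1, "ax": 0, "ay": 0, "az": 0},
    {"x": 0, "y": 0, "z": 0.8, "ax": 0, "ay": 0, "az": 0},
    {"x": 0, "y": 0, "z": 0.6, "ax": 0, "ay": 0, "az": 0},
    {"x": 0, "y": 0, "z": 0.3, "ax": 0, "ay": 0, "az": 0}
  ]
}}

```text
time_s: 6.75
tool_pos: [0.4909, 0.0231, 0.0831]
tool_rot: [180.0, 0.0, -10.2]
force: [-0.3, -0.4, -2.5]
grip_width: 0.04
grasp_force: 25.0
```

Call:
{"fn": "jog_arm", "kwargs": {
  "motion": [
    {"x": 0, "y": 0, "z": 0, "ax": 0, "ay": 0, "az": 0},
    {"x": 0, "y": 0, "z": 0, "ax": 0, "ay": 0, "az": 0},
    {"x": 0, "y": 0, "z": 0, "ax": 0, "ay": 0, "az": 0},
    {"x": 0, "y": 0, "z": 0, "ax": 0, "ay": 0, "az": 0},
    {"x": 0, "y": 0, "z": 0, "ax": 0, "ay": 0, "az": 0}
  ]
}}

```text
time_s: 7.25
tool_pos: [0.4911, 0.0231, 0.0838]
tool_rot: [180.0, -0.0, -10.2]
force: [-0.1, -0.7, -2.8]
grip_width: 0.0399
grasp_force: 25.0
```

Call:
{"fn": "jog_arm", "kwargs": {
  "motion": [
    {"x": 0, "y": 0, "z": 0.1, "ax": 0, "ay": 0, "az": 0},
    {"x": 0, "y": 0, "z": 0.1, "ax": 0, "ay": 0, "az": 0},
    {"x": 0, "y": 0, "z": 0.1, "ax": 0, "ay": 0, "az": 0},
    {"x": 0, "y": 0, "z": 0.1, "ax": 0, "ay": 0, "az": 0},
    {"x": 0, "y": 0, "z": 0.1, "ax": 0, "ay": 0, "az": 0}
  ]
}}

```text
time_s: 7.75
tool_pos: [0.4909, 0.0231, 0.0784]
tool_rot: [180.0, 0.0, -10.2]
force: [0.1, 0.1, -3.0]
grip_width: 0.0398
grasp_force: 25.0
```

Call:
{"fn": "jog_arm", "kwargs": {
  "motion": [
    {"x": 0, "y": 0, "z": 0.1, "ax": 0, "ay": 0, "az": 0},
    {"x": 0, "y": 0, "z": 0.05, "ax": 0, "ay": 0, "az": 0},
    {"x": 0, "y": 0, "z": 0, "ax": 0, "ay": 0, "az": 0},
    {"x": 0, "y": 0, "z": 0, "ax": 0, "ay": 0, "az": 0},
    {"x": 0, "y": 0, "z": 0, "ax": 0, "ay": 0, "az": 0}
  ]
}}

```text
time_s: 8.25
tool_pos: [0.491, 0.0231, 0.0776]
tool_rot: [180.0, 0.0, -10.2]
force: [-3.4, -0.6, 5.9]
grip_width: 0.04
grasp_force: 25.0
```

Contact at the expected height. Releasing.

Call:
{"fn": "jog_arm", "kwargs": {
  "motion": [
    {"x": 0, "y": 0, "z": 0, "ax": 0, "ay": 0, "az": 0},
    {"x": 0, "y": 0, "z": 0, "ax": 0, "ay": 0, "az": 0},
    {"x": 0, "y": 0, "z": 0, "ax": 0, "ay": 0, "az": 0},
    {"x": 0, "y": 0, "z": 0, "ax": 0, "ay": 0, "az": 0},
    {"x": 0, "y": 0, "z": 0, "ax": 0, "ay": 0, "az": 0}
  ],
  "claw": 0.45
}}

```text
time_s: 8.75
tool_pos: [0.491, 0.0231, 0.0769]
tool_rot: [180.0, -0.0, -10.2]
force: [-0.3, 0.1, -0.8]
grip_width: 0.0623
grasp_force: 0.0
```

Call:
{"fn": "jog_arm", "kwargs": {
  "motion": [
    {"x": 0, "y": 0, "z": -1, "ax": 0, "ay": 0, "az": 0},
    {"x": 0, "y": 0, "z": -2, "ax": 0, "ay": 0, "az": 0},
    {"x": 0, "y": 0, "z": -3.5, "ax": 0, "ay": 0, "az": 0},
    {"x": 0, "y": 0, "z": -4, "ax": 0, "ay": 0, "az": 0},
    {"x": 0, "y": 0, "z": -4, "ax": 0, "ay": 0, "az": 0}
  ]
}}

```text
time_s: 9.25
tool_pos: [0.4907, 0.0233, 0.2242]
tool_rot: [180.0, -0.0, -10.2]
force: [0.9, -0.3, 0.5]
grip_width: 0.0634
grasp_force: 0.0
```

```bash
python3 plan.py .5315 -.3832 .222 -17.9 15; python3 -c "
from h import *
snap('scene','s1.png')"
```

```text
t 9.25 p [490.7  23.3 224.2] rot [ 1.800e+02 -2.000e-02 -1.019e+01] q7 -105.9 F [ 0.9 -0.3  0.5] w 0.0634
0 [0.75 2.62 0.01] [ 0.   -0.    0.51]
1 [0.77 2.61 0.01] [ 0.   -0.    0.51]
2 [0.79 2.61 0.01] [ 0.   -0.    0.51]
3 [0.82 2.6  0.01] [ 0.   -0.    0.51]
4 [0.84 2.59 0.01] [ 0.   -0.    0.51]
5 [0.86 2.58 0.01] [ 0.   -0.    0.51]
6 [0.89 2.58 0.01] [ 0.   -0.    0.51]
7 [0.91 2.57 0.01] [ 0.   -0.    0.51]
8 [0.93 2.56 0.01] [ 0.   -0.    0.51]
9 [0.96 2.55 0.01] [ 0.   -0.    0.51]
10 [0.98 2.54 0.01] [ 0.   -0.    0.51]
11 [1.   2.53 0.01] [ 0.   -0.    0.51]
12 [1.02 2.52 0.01] [ 0.   -0.    0.51]
13 [1.05 2.51 0.01] [ 0.   -0.    0.51]
14 [1.07 2.51 0.01] [ 0.   -0.    0.51]
```

Call:
{"fn": "jog_arm", "kwargs": {
  "motion": [
    {"x": 0.75, "y": 2.6, "z": 0, "ax": 0, "ay": 0, "az": 0.5},
    {"x": 0.75, "y": 2.6, "z": 0, "ax": 0, "ay": 0, "az": 0.5},
    {"x": 0.8, "y": 2.6, "z": 0, "ax": 0, "ay": 0, "az": 0.5},
    {"x": 0.8, "y": 2.6, "z": 0, "ax": 0, "ay": 0, "az": 0.5},
    {"x": 0.85, "y": 2.6, "z": 0, "ax": 0, "ay": 0, "az": 0.5}
  ],
  "claw": 0.7
}}

```text
time_s: 9.8
tool_pos: [0.5046, -0.1131, 0.2227]
tool_rot: [180.0, -0.1, -12.7]
force: [-1.0, -0.2, 0.4]
grip_width: 0.0739
grasp_force: 0.0
```

Call:
{"fn": "jog_arm", "kwargs": {
  "motion": [
    {"x": 0.85, "y": 2.6, "z": 0, "ax": 0, "ay": 0, "az": 0.5},
    {"x": 0.9, "y": 2.6, "z": 0, "ax": 0, "ay": 0, "az": 0.5},
    {"x": 0.9, "y": 2.55, "z": 0, "ax": 0, "ay": 0, "az": 0.5},
    {"x": 0.95, "y": 2.55, "z": 0, "ax": 0, "ay": 0, "az": 0.5},
    {"x": 0.95, "y": 2.55, "z": 0, "ax": 0, "ay": 0, "az": 0.5}
  ]
}}

```text
time_s: 10.3
tool_pos: [0.5184, -0.2495, 0.2223]
tool_rot: [180.0, -0.0, -15.3]
force: [0.4, 0.5, 0.2]
grip_width: 0.074
grasp_force: 0.0
```

Call:
{"fn": "jog_arm", "kwargs": {
  "motion": [
    {"x": 1, "y": 2.55, "z": 0, "ax": 0, "ay": 0, "az": 0.5},
    {"x": 1, "y": 2.55, "z": 0, "ax": 0, "ay": 0, "az": 0.5},
    {"x": 1, "y": 2.5, "z": 0, "ax": 0, "ay": 0, "az": 0.5},
    {"x": 1.05, "y": 2.5, "z": 0, "ax": 0, "ay": 0, "az": 0.6},
    {"x": 1.05, "y": 2.5, "z": 0, "ax": 0, "ay": 0, "az": 0.6}
  ]
}}

```text
time_s: 10.8
tool_pos: [0.5318, -0.3849, 0.2219]
tool_rot: [180.0, 0.0, -18.0]
force: [0.3, -0.4, -0.0]
grip_width: 0.0739
grasp_force: 0.0
```

```bash
python3 plan.py .5315 -.3832 .222 -17.9 1
python3 - <<'E'
from h import *
snap('wrist','w4.png')
E,k,im=load('w4.png')
g=im.max(2).astype(int);sat=g-im.min(2)
m=((sat<30)&(g>75)&(g<200)).astype(np.uint8)
n,l,st,ce=cv2.connectedComponentsWithStats(m,connectivity=4)
for i in range(1,n):
    if st[i,4]>150 and st[i,1]<230:
        c=max(cv2.findContours((l==i).astype(np.uint8),0,2)[0],key=cv2.contourArea)
        P=np.array([onz(E,k,*p[0],.112)[:2] for p in c]); print(st[i],cv2.minAreaRect((P*1000).astype(np.float32)))
a=cv2.resize(cv2.imread('pics/w4.png'),(400,300)); b=cv2.resize(cv2.imread('pics/s1.png')[150:330,190:430],(400,300),interpolation=2)
cv2.imwrite('pics/m.png',np.hstack([a,b]))
E
```

```text
t 10.8 p [ 531.8 -384.9  221.9] rot [180.     0.   -17.96] q7 -79.7 F [ 0.3 -0.4 -0. ] w 0.0739
0 [-0.09 -0.15 -0.01] [ 0.    0.   -0.06]
[ 34 109  25  36 777] ((651.8555297851562, -214.14503479003906), (22.556734085083008, 31.114215850830078), 60.401939392089844)
[  74  115   38   63 1885] ((620.8897705078125, -247.14016723632812), (32.517425537109375, 69.48004150390625), 59.21712112426758)
[  6 148  30  23 294] ((632.5494384765625, -175.8422393798828), (24.715356826782227, 21.54833984375), 85.54963684082031)
[239 168  24  43 975] ((530.8236083984375, -382.7503662109375), (23.652416229248047, 45.4966926574707), 72.59003448486328)
[   0  186   40   50 1089] ((583.6031494140625, -139.95867919921875), (29.64400863647461, 56.276432037353516), 75.92041778564453)
```

View pics/m.png

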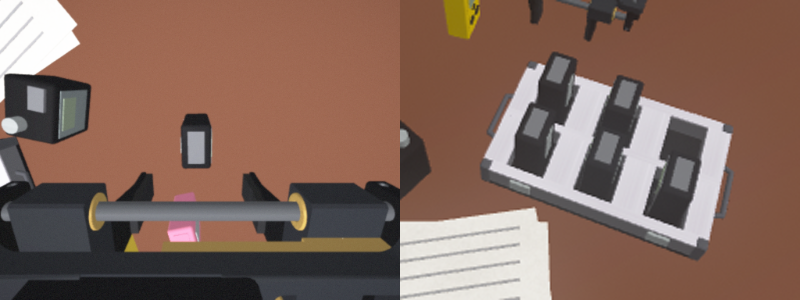

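In the right panel D1 stands upright in its pocket at (557,80). In the left panel D2's label is centred between the fingers at (196,148). Grasping D2.

Call:
{"fn": "jog_arm", "kwargs": {
  "motion": [
    {"x": -0.1, "y": -0.2, "z": 3.6, "ax": 0, "ay": 0, "az": 0},
    {"x": 0, "y": 0, "z": 3.6, "ax": 0, "ay": 0, "az": 0},
    {"x": 0, "y": 0, "z": 3.5, "ax": 0, "ay": 0, "az": 0},
    {"x": 0, "y": 0, "z": 3, "ax": 0, "ay": 0, "az": 0},
    {"x": 0, "y": 0, "z": 1.9, "ax": 0, "ay": 0, "az": 0}
  ]
}}

```text
time_s: 11.35
tool_pos: [0.5301, -0.3806, 0.063]
tool_rot: [-179.9, 0.2, -17.9]
force: [-0.0, 0.1, 0.3]
grip_width: 0.0741
grasp_force: 0.0
```

Call:
{"fn": "jog_arm", "kwargs": {
  "motion": [
    {"x": 0, "y": 0, "z": 0, "ax": 0, "ay": 0, "az": 0},
    {"x": 0, "y": 0, "z": 0, "ax": 0, "ay": 0, "az": 0},
    {"x": 0, "y": 0, "z": 0, "ax": 0, "ay": 0, "az": 0},
    {"x": 0, "y": 0, "z": 0, "ax": 0, "ay": 0, "az": 0},
    {"x": 0, "y": 0, "z": 0, "ax": 0, "ay": 0, "az": 0}
  ],
  "claw": -1,
  "squeeze": 25
}}

```text
time_s: 11.85
tool_pos: [0.5322, -0.3813, 0.0674]
tool_rot: [179.9, -0.1, -17.9]
force: [0.5, -0.7, 0.8]
grip_width: 0.042
grasp_force: 0.5
```

Call:
{"fn": "jog_arm", "kwargs": {
  "motion": [
    {"x": 0, "y": 0, "z": 0, "ax": 0, "ay": 0, "az": 0},
    {"x": 0, "y": 0, "z": 0, "ax": 0, "ay": 0, "az": 0},
    {"x": 0, "y": 0, "z": 0, "ax": 0, "ay": 0, "az": 0},
    {"x": 0, "y": 0, "z": 0, "ax": 0, "ay": 0, "az": 0},
    {"x": 0, "y": 0, "z": 0, "ax": 0, "ay": 0, "az": 0}
  ]
}}

```text
time_s: 12.35
tool_pos: [0.5321, -0.3814, 0.0672]
tool_rot: [180.0, -0.1, -17.9]
force: [0.5, -1.3, 5.6]
grip_width: 0.0397
grasp_force: 25.0
```

Call:
{"fn": "jog_arm", "kwargs": {
  "motion": [
    {"x": 0, "y": 0, "z": -1, "ax": 0, "ay": 0, "az": 0},
    {"x": 0, "y": 0, "z": -2, "ax": 0, "ay": 0, "az": 0},
    {"x": 0, "y": 0, "z": -2, "ax": 0, "ay": 0, "az": 0},
    {"x": 0, "y": 0, "z": -2, "ax": 0, "ay": 0, "az": 0},
    {"x": 0, "y": 0, "z": -2, "ax": 0, "ay": 0, "az": 0}
  ]
}}

```text
time_s: 12.85
tool_pos: [0.5309, -0.3801, 0.1562]
tool_rot: [-180.0, 0.1, -17.9]
force: [-0.4, -0.2, -2.3]
grip_width: 0.0402
grasp_force: 25.0
```

Call:
{"fn": "jog_arm", "kwargs": {
  "motion": [
    {"x": 0, "y": 0, "z": -2.5, "ax": 0, "ay": 0, "az": 0},
    {"x": 0, "y": 0, "z": -2.5, "ax": 0, "ay": 0, "az": 0},
    {"x": 0, "y": 0, "z": -2, "ax": 0, "ay": 0, "az": 0},
    {"x": 0, "y": 0, "z": -1, "ax": 0, "ay": 0, "az": 0},
    {"x": 0, "y": 0, "z": 0, "ax": 0, "ay": 0, "az": 0}
  ]
}}

```text
time_s: 13.35
tool_pos: [0.532, -0.3809, 0.2372]
tool_rot: [180.0, -0.1, -17.9]
force: [0.1, 0.2, -1.8]
grip_width: 0.0399
grasp_force: 25.0
```

```bash
python3 plan.py .527 .2192 .24 -10.3 25
```

```text
t 13.35 p [ 532.  -380.9  237.2] rot [ 1.7997e+02 -1.0000e-01 -1.7920e+01] q7 -79.8 F [ 0.1  0.2 -1.8] w 0.0399
0 [-0.76 -2.28 -0.01] [ 0.  -0.  -0.3]
1 [-0.75 -2.28 -0.01] [ 0.  -0.  -0.3]
2 [-0.73 -2.29 -0.01] [ 0.  -0.  -0.3]
3 [-0.72 -2.29 -0.01] [ 0.  -0.  -0.3]
4 [-0.71 -2.29 -0.01] [ 0.  -0.  -0.3]
5 [-0.7  -2.3  -0.01] [ 0.  -0.  -0.3]
6 [-0.68 -2.3  -0.01] [ 0.  -0.  -0.3]
7 [-0.67 -2.3  -0.01] [ 0.  -0.  -0.3]
8 [-0.66 -2.31 -0.01] [ 0.  -0.  -0.3]
9 [-0.65 -2.31 -0.01] [ 0.  -0.  -0.3]
10 [-0.64 -2.31 -0.01] [ 0.  -0.  -0.3]
11 [-0.62 -2.32 -0.01] [ 0.  -0.  -0.3]
12 [-0.61 -2.32 -0.01] [ 0.  -0.  -0.3]
13 [-0.6  -2.32 -0.01] [ 0.  -0.  -0.3]
14 [-0.59 -2.33 -0.01] [ 0.  -0.  -0.3]
15 [-0.57 -2.33 -0.01] [ 0.  -0.  -0.3]
16 [-0.56 -2.33 -0.01] [ 0.  -0.  -0.3]
17 [-0.55 -2.34 -0.01] [ 0.  -0.  -0.3]
18 [-0.54 -2.34 -0.01] [ 0.  -0.  -0.3]
19 [-0.52 -2.34 -0.01] [ 0.  -0.  -0.3]
20 [-0.51 -2.35 -0.01] [ 0.  -0.  -0.3]
21 [-0.5  -2.35 -0.01] [ 0.  -0.  -0.3]
22 [-0.49 -2.35 -0.01] [ 0.  -0.  -0.3]
23 [-0.47 -2.35 -0.01] [ 0.  -0.  -0.3]
24 [-0.46 -2.36 -0.01] [ 0.  -0.  -0.3]
```

Call:
{"fn": "jog_arm", "kwargs": {
  "motion": [
    {"x": -0.75, "y": -2.3, "z": 0, "ax": 0, "ay": 0, "az": -0.3},
    {"x": -0.75, "y": -2.3, "z": 0, "ax": 0, "ay": 0, "az": -0.3},
    {"x": -0.75, "y": -2.3, "z": 0, "ax": 0, "ay": 0, "az": -0.3},
    {"x": -0.7, "y": -2.3, "z": 0, "ax": 0, "ay": 0, "az": -0.3},
    {"x": -0.7, "y": -2.3, "z": 0, "ax": 0, "ay": 0, "az": -0.3}
  ]
}}

```text
time_s: 13.85
tool_pos: [0.5303, -0.2584, 0.2348]
tool_rot: [-180.0, 0.1, -16.4]
force: [0.5, -0.0, -0.9]
grip_width: 0.0396
grasp_force: 25.0
```

Call:
{"fn": "jog_arm", "kwargs": {
  "motion": [
    {"x": -0.7, "y": -2.3, "z": 0, "ax": 0, "ay": 0, "az": -0.3},
    {"x": -0.7, "y": -2.3, "z": 0, "ax": 0, "ay": 0, "az": -0.3},
    {"x": -0.65, "y": -2.3, "z": 0, "ax": 0, "ay": 0, "az": -0.3},
    {"x": -0.65, "y": -2.3, "z": 0, "ax": 0, "ay": 0, "az": -0.3},
    {"x": -0.65, "y": -2.3, "z": 0, "ax": 0, "ay": 0, "az": -0.3}
  ]
}}

```text
time_s: 14.35
tool_pos: [0.5299, -0.1384, 0.2361]
tool_rot: [180.0, -0.0, -14.9]
force: [1.0, 0.7, -1.2]
grip_width: 0.0403
grasp_force: 25.0
```

Call:
{"fn": "jog_arm", "kwargs": {
  "motion": [
    {"x": -0.65, "y": -2.3, "z": 0, "ax": 0, "ay": 0, "az": -0.3},
    {"x": -0.6, "y": -2.3, "z": 0, "ax": 0, "ay": 0, "az": -0.3},
    {"x": -0.6, "y": -2.3, "z": 0, "ax": 0, "ay": 0, "az": -0.3},
    {"x": -0.6, "y": -2.3, "z": 0, "ax": 0, "ay": 0, "az": -0.3},
    {"x": -0.6, "y": -2.3, "z": 0, "ax": 0, "ay": 0, "az": -0.3}
  ]
}}

```text
time_s: 14.85
tool_pos: [0.5286, -0.0195, 0.2361]
tool_rot: [180.0, -0.0, -13.4]
force: [0.2, 0.2, -2.5]
grip_width: 0.0401
grasp_force: 25.0
```

Call:
{"fn": "jog_arm", "kwargs": {
  "motion": [
    {"x": -0.55, "y": -2.35, "z": 0, "ax": 0, "ay": 0, "az": -0.3},
    {"x": -0.55, "y": -2.35, "z": 0, "ax": 0, "ay": 0, "az": -0.3},
    {"x": -0.55, "y": -2.35, "z": 0, "ax": 0, "ay": 0, "az": -0.3},
    {"x": -0.55, "y": -2.35, "z": 0, "ax": 0, "ay": 0, "az": -0.3},
    {"x": -0.55, "y": -2.35, "z": 0, "ax": 0, "ay": 0, "az": -0.3}
  ]
}}

```text
time_s: 15.35
tool_pos: [0.5276, 0.1011, 0.2361]
tool_rot: [180.0, -0.0, -11.9]
force: [-0.4, -0.2, -1.6]
grip_width: 0.0399
grasp_force: 25.0
```

```bash
python3 plan.py .527 .2192 .24 -10.3 5
```

```text
t 15.35 p [527.6 101.1 236.1] rot [ 1.7997e+02 -3.0000e-02 -1.1890e+01] q7 -119.3 F [-0.4 -0.2 -1.6] w 0.0399
0 [-0.5  -2.31 -0.08] [ 0.01 -0.01 -0.32]
1 [-0.49 -2.31 -0.08] [ 0.01 -0.01 -0.32]
2 [-0.47 -2.31 -0.08] [ 0.01 -0.01 -0.32]
3 [-0.46 -2.32 -0.08] [ 0.01 -0.01 -0.32]
4 [-0.45 -2.32 -0.08] [ 0.01 -0.01 -0.32]
```

Call:
{"fn": "jog_arm", "kwargs": {
  "motion": [
    {"x": -0.5, "y": -2.3, "z": 0, "ax": 0, "ay": 0, "az": -0.3},
    {"x": -0.5, "y": -2.3, "z": 0, "ax": 0, "ay": 0, "az": -0.3},
    {"x": -0.45, "y": -2.3, "z": 0, "ax": 0, "ay": 0, "az": -0.3},
    {"x": -0.45, "y": -2.3, "z": 0, "ax": 0, "ay": 0, "az": -0.3},
    {"x": -0.45, "y": -2.3, "z": 0, "ax": 0, "ay": 0, "az": -0.3}
  ]
}}

```text
time_s: 15.85
tool_pos: [0.527, 0.2183, 0.2361]
tool_rot: [180.0, -0.0, -10.4]
force: [1.0, 0.9, -3.2]
grip_width: 0.0399
grasp_force: 25.0
```

Call:
{"fn": "jog_arm", "kwargs": {
  "motion": [
    {"x": 0, "y": 0, "z": 0, "ax": 0, "ay": 0, "az": 0},
    {"x": 0, "y": 0, "z": 0, "ax": 0, "ay": 0, "az": 0},
    {"x": 0, "y": 0, "z": 0, "ax": 0, "ay": 0, "az": 0},
    {"x": 0, "y": 0, "z": 0, "ax": 0, "ay": 0, "az": 0},
    {"x": 0, "y": 0, "z": 0, "ax": 0, "ay": 0, "az": 0}
  ]
}}

```text
time_s: 16.35
tool_pos: [0.528, 0.2156, 0.236]
tool_rot: [180.0, -0.0, -10.5]
force: [0.8, -0.2, -1.4]
grip_width: 0.0399
grasp_force: 25.0
```

```bash
python3 plan.py .527 .2192 .0782 -10.3 1; python3 -c "
from h import *
snap('wrist','w5.png')"
```

```text
t 16.35 p [528.  215.6 236. ] rot [ 1.7997e+02 -2.0000e-02 -1.0520e+01] q7 -132.6 F [ 0.8 -0.2 -1.4] w 0.0399
0 [-0.17 -0.34 15.78] [ 0.03 -0.02 -0.22]
```

View pics/w5.png

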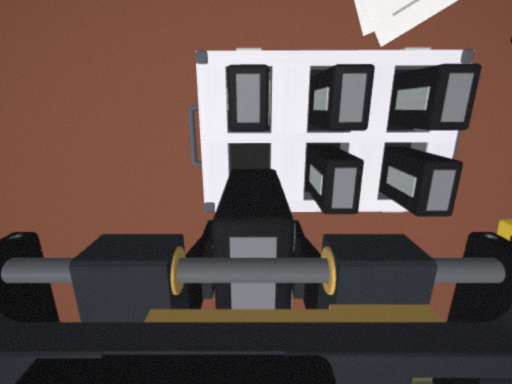

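D2 is in line with the far pocket at about (250,155), and D1 stands in its pocket at about (425,185). I'll apply a small lateral correction and lower.

Call:
{"fn": "jog_arm", "kwargs": {
  "motion": [
    {"x": -0.15, "y": -0.35, "z": 0, "ax": 0, "ay": 0, "az": -0.2},
    {"x": 0, "y": 0, "z": 2, "ax": 0, "ay": 0, "az": 0},
    {"x": 0, "y": 0, "z": 2.5, "ax": 0, "ay": 0, "az": 0},
    {"x": 0, "y": 0, "z": 2.5, "ax": 0, "ay": 0, "az": 0},
    {"x": 0, "y": 0, "z": 1.5, "ax": 0, "ay": 0, "az": 0}
  ]
}}

```text
time_s: 16.9
tool_pos: [0.526, 0.22, 0.1491]
tool_rot: [179.9, 0.1, -10.2]
force: [-0.5, 0.2, -2.0]
grip_width: 0.0399
grasp_force: 25.0
```

Call:
{"fn": "jog_arm", "kwargs": {
  "motion": [
    {"x": 0, "y": 0, "z": 1.5, "ax": 0, "ay": 0, "az": 0},
    {"x": 0, "y": 0, "z": 1.5, "ax": 0, "ay": 0, "az": 0},
    {"x": 0, "y": 0, "z": 1.5, "ax": 0, "ay": 0, "az": 0},
    {"x": 0, "y": 0, "z": 1.3, "ax": 0, "ay": 0, "az": 0},
    {"x": 0, "y": 0, "z": 0.8, "ax": 0, "ay": 0, "az": 0}
  ]
}}

```text
time_s: 17.4
tool_pos: [0.5265, 0.2202, 0.0837]
tool_rot: [180.0, 0.1, -10.2]
force: [0.6, -0.7, -2.1]
grip_width: 0.0398
grasp_force: 25.0
```

Call:
{"fn": "jog_arm", "kwargs": {
  "motion": [
    {"x": 0, "y": 0, "z": 0, "ax": 0, "ay": 0, "az": 0},
    {"x": 0, "y": 0, "z": 0, "ax": 0, "ay": 0, "az": 0},
    {"x": 0, "y": 0, "z": 0, "ax": 0, "ay": 0, "az": 0},
    {"x": 0, "y": 0, "z": 0, "ax": 0, "ay": 0, "az": 0},
    {"x": 0, "y": 0, "z": 0, "ax": 0, "ay": 0, "az": 0}
  ]
}}

```text
time_s: 17.9
tool_pos: [0.5272, 0.2205, 0.0855]
tool_rot: [-180.0, -0.1, -10.2]
force: [-0.5, -0.9, -2.3]
grip_width: 0.0398
grasp_force: 25.0
```

Contact is expected at about 0.078.

Call:
{"fn": "jog_arm", "kwargs": {
  "motion": [
    {"x": 0, "y": 0, "z": 0.15, "ax": 0, "ay": 0, "az": 0},
    {"x": 0, "y": 0, "z": 0.15, "ax": 0, "ay": 0, "az": 0},
    {"x": 0, "y": 0, "z": 0.1, "ax": 0, "ay": 0, "az": 0},
    {"x": 0, "y": 0, "z": 0.1, "ax": 0, "ay": 0, "az": 0},
    {"x": 0, "y": 0, "z": 0.1, "ax": 0, "ay": 0, "az": 0}
  ]
}}

```text
time_s: 18.4
tool_pos: [0.5269, 0.2203, 0.0789]
tool_rot: [180.0, 0.0, -10.2]
force: [-0.2, -0.0, -3.0]
grip_width: 0.0398
grasp_force: 25.0
```

Call:
{"fn": "jog_arm", "kwargs": {
  "motion": [
    {"x": 0, "y": 0, "z": 0.1, "ax": 0, "ay": 0, "az": 0},
    {"x": 0, "y": 0, "z": 0.05, "ax": 0, "ay": 0, "az": 0},
    {"x": 0, "y": 0, "z": 0.05, "ax": 0, "ay": 0, "az": 0},
    {"x": 0, "y": 0, "z": 0, "ax": 0, "ay": 0, "az": 0},
    {"x": 0, "y": 0, "z": 0, "ax": 0, "ay": 0, "az": 0}
  ]
}}

```text
time_s: 18.9
tool_pos: [0.5269, 0.2204, 0.0782]
tool_rot: [180.0, -0.0, -10.2]
force: [-2.4, -1.0, 6.5]
grip_width: 0.0397
grasp_force: 25.0
```

Seated on the floor. Releasing and retreating.

Call:
{"fn": "jog_arm", "kwargs": {
  "motion": [
    {"x": 0, "y": 0, "z": 0, "ax": 0, "ay": 0, "az": 0},
    {"x": 0, "y": 0, "z": 0, "ax": 0, "ay": 0, "az": 0},
    {"x": 0, "y": 0, "z": 0, "ax": 0, "ay": 0, "az": 0},
    {"x": 0, "y": 0, "z": 0, "ax": 0, "ay": 0, "az": 0},
    {"x": 0, "y": 0, "z": 0, "ax": 0, "ay": 0, "az": 0}
  ],
  "claw": 0.45
}}

```text
time_s: 19.4
tool_pos: [0.5269, 0.2204, 0.0769]
tool_rot: [180.0, 0.0, -10.2]
force: [-0.5, 0.2, 0.1]
grip_width: 0.0622
grasp_force: 0.0
```

Call:
{"fn": "jog_arm", "kwargs": {
  "motion": [
    {"x": 0, "y": 0, "z": -1, "ax": 0, "ay": 0, "az": 0},
    {"x": 0, "y": 0, "z": -2, "ax": 0, "ay": 0, "az": 0},
    {"x": 0, "y": 0, "z": -3.5, "ax": 0, "ay": 0, "az": 0},
    {"x": 0, "y": 0, "z": -4, "ax": 0, "ay": 0, "az": 0},
    {"x": 0, "y": 0, "z": -4, "ax": 0, "ay": 0, "az": 0}
  ]
}}

```text
time_s: 19.9
tool_pos: [0.5266, 0.2205, 0.2241]
tool_rot: [-180.0, -0.0, -10.2]
force: [0.6, -0.1, -0.6]
grip_width: 0.0631
grasp_force: 0.0
```

Call:
{"fn": "jog_arm", "kwargs": {
  "motion": [
    {"x": 0, "y": 0, "z": -2, "ax": 0, "ay": 0, "az": 0},
    {"x": 0, "y": 0, "z": -1, "ax": 0, "ay": 0, "az": 0},
    {"x": 0, "y": 0, "z": 0, "ax": 0, "ay": 0, "az": 0},
    {"x": 0, "y": 0, "z": 0, "ax": 0, "ay": 0, "az": 0},
    {"x": 0, "y": 0, "z": 0, "ax": 0, "ay": 0, "az": 0}
  ]
}}

```text
time_s: 20.4
tool_pos: [0.5262, 0.2199, 0.2503]
tool_rot: [179.9, 0.1, -10.2]
force: [0.8, 0.6, 0.4]
grip_width: 0.0633
grasp_force: 0.0
```

```bash
python3 -c "
from h import *
snap('scene','s2.png')
cv2.imwrite('pics/s2b.png',cv2.resize(cv2.imread('pics/s2.png')[120:330,150:430],(800,600),interpolation=2))"
```

```text
(no output)
```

View pics/s2b.png

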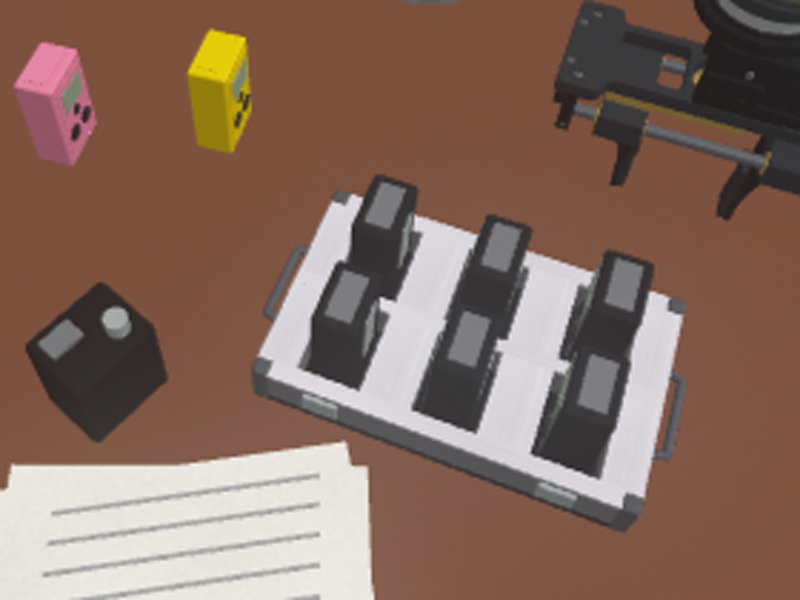

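All six pockets are filled and upright: the two new detectors are at (385,235) and (615,300). The sampler and look-alikes are untouched and the gripper is clear, so I'm handing in.

```bash
python3 -c "
from cell import env
print(env.sign_off())"
```

```text
the job is handed in; nothing more can be done
None
```

Both detectors are upright on their pocket floors and released, the gripper is clear, and the job was handed in at about 20.5 s of the 67 s allowed.

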